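# Raise the recipe camera and glance at the couscous steamer with the controller's stick

## Task

To film a short look into the steel couscous steamer, first pull the camera stand's column straight up by the rubber knob on its top until the brass lock button clicks out through its slot, and let go. Then push the controller's spring-centred stick over towards the steamer's side, just far enough that the camera, which turns with it, points at the middle of the steamer, hold it there for about two seconds and let it spring back to the middle; do not touch the camera or turn its column by hand, and leave everything else on the counter where it is.

Things in the scene. Friction and masses are not known exactly. Their poses are not given: they have to be found in the camera images.
- stand: Camera stand, fixed to the counter: round dark steel foot, 170 mm across and 12 mm high, with a black motor housing 112 mm across up to 38 mm height. Origin: on the counter under the column's upright axis; z up. Its yaw varies a little; its +x, the way the camera looks at rest, points roughly to the far side of the counter.
- pan_base (a joint): Turn of the column, with all it carries, about its upright axis on the motor housing, in rad: 0 at rest (camera looks along the stand's +x), positive to the left (anticlockwise from above), stops at +-1.1. It follows the stick: always twice stick, the same sign, and goes back to 0 with it in about half a second.
- mast (a joint): Extension of the inner steel column (22 x 22 mm, in an outer square tube 30 x 30 mm whose mouth is 156 mm up) with all it carries, in m: 0 when down, grows straight up. Weight 5 to 8 N, drag 1 to 3 N; it sinks back if let go too early. From 0.0685 the lock button can spring out; stop at 0.074. Locked, it rests on the button at about 0.068.
- lock_button (a joint): Spring-loaded brass lock button, 10 mm across, on the right side (the camera's -y) of the inner column, in m: about 0 while held in by the outer tube, 0.0085 when it has clicked out through the upright slot (12 mm wide, 134 to 150 mm up) in that side of the outer tube; it then stands about 5 mm proud.
- knob_mid (a point): Middle of the rubber knob on top of the column, on its axis: upright cylinder, diameter 30 mm, from 25 mm below this point to 23 mm above. 228 mm above the counter when the column is down; rises with it. Just under the knob are a 34 x 34 mm block and a flat bracket, 24 mm wide, reaching 93 mm forward to the camera; both stay below the knob's foot.
- camera: The camera, hung under the bracket's end. Origin: top of its mounting plate, 75 mm in front of the column's axis, 154 mm up when the column is down. +x is the way the lens looks, seen level, straight away from the column (the lens dips 13 degrees), +y to the camera's left, +z up. Black body 34 x 96 x 56 mm below that; lens barrel 46 mm across, reaching 57 mm in front. Not to be touched.
- controller: Desktop camera controller, fixed to the counter: dark flat box 118 mm (x) by 150 mm (y), top 45 mm above the counter. Origin: on the counter under the stick's pivot, which is at the middle of the box. +x points away from the operator (the robot), +y to the operator's left, z up; the yaw varies.
- stick (a joint): Sideways tilt of the stick, in rad: 0 centred, positive tilted to the controller's +y (left; turns the camera left), negative to its -y (right); stops at +-0.55. Sprung back to the middle, about 3.5 N at the ball near the stops. Pivot 36 mm above the counter, 75 mm below the ball's centre. The steamer needs between about 0.18 and 0.5 rad.
- stick_fb (a joint): Forward and back tilt of the same stick (zoom, not needed here), in rad: 0 centred, positive towards the controller's +x; stops at +-0.4, sprung to the middle, about 2.5 N at the ball at full tilt.
- stick_ball (a point): Centre of the black ball (diameter 28 mm) on the end of the stick, 111 mm above the counter when centred. Shaft 10 mm thick below it; a rubber bellows 50 mm wide at its foot reaches 25 mm above the box.
- steamer_mid (a point): Centre of the couscous steamer tier, half-way up (65 mm over the counter): round brushed stainless vessel, 230 mm across the rim, 130 mm high, open at the top, perforated floor and wall, with a wire handle on two opposite sides. It stands at the far side of the counter, either to the left or to the right of the way the camera looks at first; the colander stands in the other place.
- colander: Plastic colander, 240 mm across, 100 mm high, with a foot ring and two flat handles. Origin: centre of its underside. Leave alone.
- harissa_dish: Small ceramic dish, 104 mm across, 42 mm high, to the left of the stand. Origin: centre of its underside. Leave alone.
- spatula: Flat wooden spatula, about 310 mm long, lying on the right. Origin: underside, near its middle. Leave alone.
- clip_box: Plastic box 133 x 200 mm, 79 mm high, its lid clipped down on both sides, standing on the left. Origin: centre of its underside. Leave alone.
- tea_glass: Tea glass, 60 mm across, 85 mm high, beyond the gap between stand and controller. Origin: centre of its underside. Leave alone.
- oil_bottle: Oil bottle, 66 mm across, 250 mm high, far right. Origin: centre of its underside. Leave alone.
- olive_jar: Jar with a metal cap, 72 mm across, 95 mm high, between steamer and colander. Origin: centre of its underside. Leave alone.
Mind the look-alikes: they are no part of the job. Leave any green look-alike of the stand alone.

How it is judged (in metres and radians):
On the way, in this order (a step that is already met when the one before it is completed fails the run):
1. the column is pulled up and its lock button has clicked out (value of joint mast above 0.066 m and value of joint lock_button above 0.006 m), for 0.2 s.
2. with the stick held over, the camera points at the steamer (its centre within 55 mm of the lens's line to either side) for 1.5 s (all of step 1 and y of steamer_mid in the frame of camera between -0.055 and 0.055 m and x of steamer_mid in the frame of camera above 0.1 m and (value of joint stick above 0.08 rad or value of joint stick below -0.08 rad)), for 1.5 s.
At the end, for the whole second after the job is handed in: Column locked (over 66 mm up, lock button out over 6 mm); stick centred again within 0.05 rad both ways and the camera back within 0.1 rad of straight ahead; steamer and all other loose things within 30 mm of where they started (all of step 1 and value of joint stick between -0.05 and 0.05 rad and value of joint stick_fb between -0.05 and 0.05 rad and value of joint pan_base between -0.1 and 0.1 rad and distance of each of steamer_mid, colander, harissa_dish, spatula, clip_box, tea_glass, oil_bottle, olive_jar from where it was at the start of the episode below 0.03 m); the robot touches nothing.
It fails at once if the camera is touched by the robot (contact force between any of the fingers, the arm and camera above 1 N).
It fails at once if the column is turned by hand (more than 0.1 rad with the robot touching the knob) ((value of joint pan_base above 0.1 rad or value of joint pan_base below -0.1 rad) and contact force between any of the fingers, the arm and stand above 1 N).
It fails at once if the steamer or another thing on the counter is shifted by more than 30 mm (distance of any of steamer_mid, colander, harissa_dish, spatula, clip_box, tea_glass, oil_bottle, olive_jar from where it was at the start of the episode above 0.03 m).
It also fails if it takes over 56 s, if anything falls off the work surface, if the arm or the gripper's body presses on something with over 40 N, if the wrist force passes 120 N, or if a joint passes its speed limit or range.

## Robot

A 7-joint arm with a two-finger parallel gripper is mounted at the origin on the work surface. World frame = base frame: x ahead of the robot, y to its left, z up, the work surface at z = 0. Lengths are in m, angles in degrees, forces in N, time in s.
With the tool pointing down it reaches from about 0.425 to 0.95 m from the base axis. Payload 4.7 kg.
Tool frame: the origin (TCP) lies at the centre of the arm's flange, where the gripper is bolted on; the fingertips stand 182 mm ahead of it and the grasp point (between the pads) lies 164 mm ahead of it; z points along the fingers, y is the line along which they close (so a half turn about z gives the same grasp; the last joint's range is limited). The gripper opens to 87 mm and grips with 3 to 60 N. Pads are 19 mm wide; open, the fingers measure 117 mm over their backs; the gripper's body (75 mm by 190 mm) begins 51 mm behind the grasp point.
Start: joints at [61.484, 26.849, -2.785, 87.806, 1.381, 65.374, -4.715], TCP at [0.305, -0.602, 0.405] pointing down, gripper open.
Joint ranges: [-148.3, 148.3], [-19.14, 114.17], [-79.39, 73.82], [5.75, 140.21], [-59.74, 239.74], [12.07, 113.84], [-152.46, 152.46]. Speed limits (degrees/s): [147.25, 147.25, 180, 180, 180, 180, 180].

## Interface

Orientations are given as [roll, pitch, yaw] about the fixed x, y, z axes, in that order (R = Rz(yaw) Ry(pitch) Rx(roll)).
In Python, from rig import env, read_camera, workorder gives the robot as it stands.
- The arm moves only by the tool carry_out, never from a script. Its argument "moves" is a list that holds one entry, the list of rows, each a list of 7 numbers: the opening, from 0 (shut) to 1 (fully open), then the shift along the tool's x, y, z in mm, then the turn, a rotation vector about the tool's x, y, z in degrees. A call has 1 to 20 rows; each row shifts and turns the commanded pose from where the row before left it, along the tool's axes as they then stand; what a row does not reach is not made up. A row lasts 1/8 s, in which the tool goes at most 62.5 mm and 10.7 degrees, less where a joint would pass 70% of its speed; a pose out of reach is approached as far as the arm can. A call with a gripper value outside its range is refused whole. The fingers move at their own pace and stop on an object; the grip force is fixed at half the most. Time passes only in rows, so rows that do not move let the fingers close. It gives the time, the measured TCP pose, the force, the opening and the grip force at its end, in the units of the state.
- env.get_obs(): the state, without advancing time (a new reading comes with each control period).
- read_camera(name): name is "scene" or "top" or "wrist"; returns a dict with "img" (400x640x3 uint8, blue, green, red), "intrinsics" (3x3 intrinsics, pixels), "R" (3x3) and "t" (3): a world point X has camera coordinates R X + t; the wrist camera has in their place "tool_from_camera" (4x4, takes a point from camera to tool coordinates, whose origin is the TCP and whose axes are the flange's). Camera axes: x right, y down, z forward; pixel columns grow to the right and rows downward; lengths in m; the calibration is good to about 2 mm. A picture is of the moment at which its call begins: read the wrist's pose just before it. There is no depth.
- workorder.close_job(): hands the job in; it is judged then, once.
The state is a dict: "time": time; "joint_positions": joint angles; "qd": joint speeds; "joint_torque": joint torques, N m; "ee_pos": TCP position; "eef_rot": TCP orientation; "ft_force": force on the tool from outside, world axes, zero at the start; "moment": the same for the moment, N m; "width": finger opening in m; "gripper_force": force on a finger pad.
Only numpy, scipy, OpenCV 4.12 (cv2) and the standard library are available. Lean on these libraries where they do the work, as an engineer would, in place of code of your own. Each camera call takes 0.05 s, during which the arm holds its last target. There are 200 camera calls.

## Working session

There is one attempt and no reset: what is moved stays moved. The work goes in short steps, Python scripts to look and compute and a tool call to move; the robot and the scene stay as the last step left them, time stands still between calls to the robot, and variables do not carry over. Pictures are saved under pics/ and viewed, at most 10 in all, crops included, and the job is handed in when it is done.

Besides the shell and the picture viewer there is one more tool, called after "Request:" as a command line: name --argument value ..., lists and objects as JSON in quotes. carry_out: Moves the arm, as the interface text tells. Its arguments: {"type":"object","properties":{"moves":{"type":"array"}},"required":["moves"]}

```bash
mkdir -p pics; cat > h.py <<'E'
import numpy as np,cv2
from rig import env,read_camera,workorder
def ray(c,u,v):
    K,R,t=[np.array(c[k]) for k in("intrinsics","R","t")]
    return -R.T@t, R.T@np.linalg.inv(K)@np.array([u,v,1.])
def onz(c,u,v,z):
    o,d=ray(c,u,v); return o+d*(z-o[2])/d[2]
def proj(c,X):
    K,R,t=[np.array(c[k]) for k in("intrinsics","R","t")]
    p=K@(R@np.array(X)+t.ravel()); return p[:2]/p[2]
E
python3 - <<'E'
from h import *
import pickle
d={}
for n in("scene","top"):
    d[n]=read_camera(n); cv2.imwrite(f"pics/{n}0.png",d[n]["img"])
    c=d[n]; print(n,-np.array(c["R"]).T@np.array(c["t"]).ravel())
pickle.dump(d,open("c.pkl","wb"))
o=env.get_obs();print(o)
E
```

```text
scene [1.35814938 0.52142701 1.04954357]
top [ 0.31001739 -0.01173613  1.54047525]
{'time': 0.1, 'joint_positions': array([61.48375763, 26.89319202, -2.78485054, 87.86652662,  1.38135029,
       65.37318839, -4.71349664]), 'qd': array([-0.09742137, -0.13468888,  0.00906069, -0.18496662,  0.00598982,
        0.08449183,  0.05446302]), 'joint_torque': array([-3.64470061e-04, -5.09168994e+01, -8.16943590e-02, -2.36827791e+01,
       -6.15098700e-02,  3.45099787e-02,  6.22610469e-05]), 'ee_pos': array([ 0.30490792, -0.60197313,  0.40380075]), 'eef_rot': array([-1.79900729e+02,  3.58019494e-03,  2.68647100e+01]), 'ft_force': array([ 0.45094033, -0.46329314, -0.1833587 ]), 'moment': array([-0.02798376,  0.01005832,  0.0020089 ]), 'gripper_force': 0.0, 'width': 0.08706551622814195}
```

View pics/scene0.png

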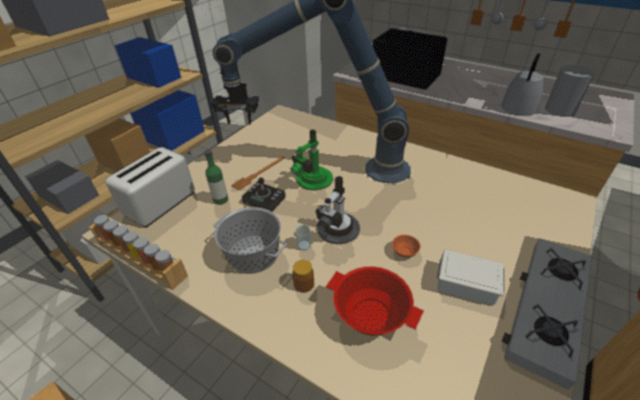

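View pics/top0.png

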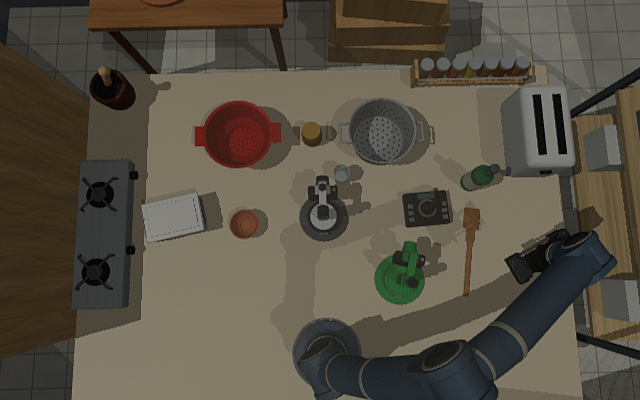

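The scene and top views show the grey steamer on the right (top ≈ (384,130)) and the red colander on the left. The stand is at (323,215), the controller at (428,208), and the green look-alike at (400,275). Next I'll enlarge the crops.

```bash
python3 - <<'E'
from h import *
import pickle
d=pickle.load(open("c.pkl","rb"))
t=d["top"]["img"][90:250,290:460]; s=d["scene"]["img"][165:285,205:365]
a=cv2.resize(t,None,fx=3.5,fy=3.5,interpolation=3); cv2.imwrite("pics/tc.png",a)
b=cv2.resize(s,None,fx=4.9,fy=4.9,interpolation=3); cv2.imwrite("pics/sc.png",b)
for n,u,v,z in[("foot",323,217,.006),("steamer",383,131,.13),("ctrl",428,208,.045),("ball",428,206,.111),("knob",322,212,.25)]:
    print(n,onz(d["top"],u,v,z))
E
```

```text
foot [ 4.60045599e-01 -4.44546325e-04  6.00000000e-03]
steamer [ 0.73029138 -0.20846153  0.13      ]
ctrl [ 0.47777092 -0.36263955  0.045     ]
ball [ 0.47698269 -0.34756308  0.111     ]
knob [4.51113441e-01 3.56411001e-04 2.50000000e-01]
```

View pics/tc.png

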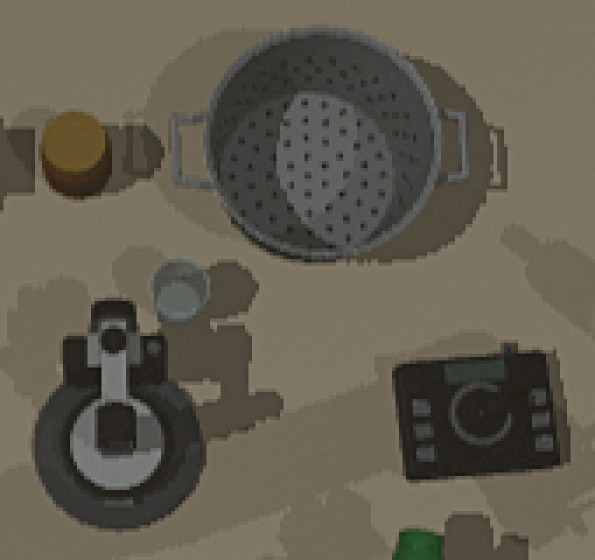

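View pics/sc.png

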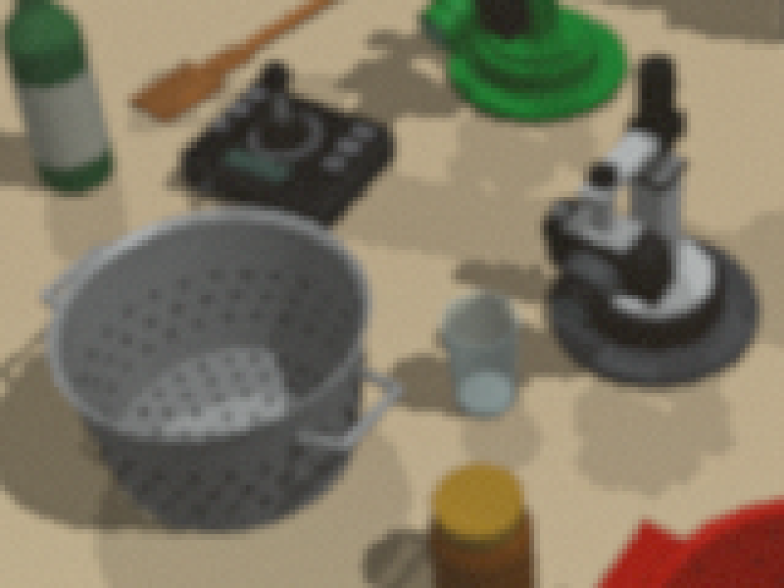

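The crops show the foot centre at crop (119,442), the knob at (116,428), the controller corners (393,366), (557,352), (570,466) and (407,480), and the stick upright. In the scene crop the knob is at (657,88) and the ball at (274,77). The camera looks to the far side.

```bash
python3 - <<'E'
from h import *
import pickle
d=pickle.load(open("c.pkl","rb")); T,S=d["top"],d["scene"]
tp=lambda u,v,z: onz(T,290+(u+.5)/3.5-.5,90+(v+.5)/3.5-.5,z)
sp=lambda X:((proj(S,X)-[205,165]+.5)*4.9-.5).round(0)
tt=lambda X:((proj(T,X)-[290,90]+.5)*3.5-.5).round(0)
print("foot",tp(119.5,441.5,.006)); 
k=tp(116,428,.24); print("knob",k)
e=tp(113,340,.20);print("screw",e,np.degrees(np.arctan2(*(e-k)[1::-1])))
cs=np.array([tp(*p,.045) for p in[(393,366),(557,352),(570,466),(407,480)]])
c=cs.mean(0);print("ctrl",c,[np.linalg.norm(cs[i]-cs[i-1]).round(3) for i in range(4)])
y=cs[0]-cs[1]+cs[3]-cs[2];x=cs[0]-cs[3]+cs[1]-cs[2];print(np.degrees([np.arctan2(-y[0],y[1]),np.arctan2(x[1],x[0])]))
st=tp(324,143,.13);print("steamer",st)
f=tp(119.5,441.5,.006)
print("scene: knob top/mid/foot",[sp([f[0],f[1],z]) for z in(.251,.228,.203)],"ball",sp([c[0],c[1],.111]),"top ball",tt([c[0],c[1],.111]),"top knob",tt([f[0],f[1],.251]))
E
```

```text
foot [ 0.46425436 -0.00331125  0.006     ]
knob [ 0.45235933 -0.0018989   0.24      ]
screw [ 0.53520273 -0.00085095  0.2       ] 0.7247416664087311
ctrl [ 0.4764401  -0.36013485  0.045     ] [np.float64(0.113), np.float64(0.163), np.float64(0.113), np.float64(0.161)]
[3.40024075 3.20751671]
steamer [ 0.73208238 -0.20591842  0.13      ]
scene: knob top/mid/foot [array([646.,  66.]), array([646.,  91.]), array([646., 118.])] ball [271.  73.] top ball [498. 407.] top knob [117. 413.]
```

Request:
carry_out --moves '[[[1,0,0,-48,0,0,0],[1,0,0,-48,0,0,0],[1,31.4,-35.8,0,0,0,0],[1,31.4,-35.8,0,0,0,0],[1,31.4,-35.8,0,0,0,0],[1,31.4,-35.8,0,0,0,0],[1,31.4,-35.8,0,0,0,0],[1,31.4,-35.8,0,0,0,0],[1,31.4,-35.8,0,0,0,0],[1,31.4,-35.8,0,0,0,0],[1,31.4,-35.8,0,0,0,0],[1,31.4,-35.8,0,0,0,0],[1,31.4,-35.8,0,0,0,0],[1,31.4,-35.8,0,0,0,0],[1,31.4,-35.8,0,0,0,0],[1,0,0,0,0,0,8.7],[1,0,0,0,0,0,8.7],[1,0,0,0,0,0,8.7],[1,0,0,0,0,0,0]]]'

```text
time: 2.48
ee_pos: [0.4587, -0.0025, 0.5004]
eef_rot: [180.0, 0.0, 0.9]
ft_force: [0.7, -0.6, 0.6]
width: 0.0871
gripper_force: 0.0
```

```bash
cat >> h.py <<'E'
from scipy.spatial.transform import Rotation as Ro
def wrist():
    o=env.get_obs(); w=read_camera("wrist")
    M=np.eye(4); M[:3,:3]=Ro.from_euler("xyz",o["eef_rot"],degrees=True).as_matrix(); M[:3,3]=o["ee_pos"]
    P=np.linalg.inv(M@np.array(w["tool_from_camera"])); w["R"]=P[:3,:3]; w["t"]=P[:3,3]
    return o,w
E
python3 - <<'E'
from h import *
import pickle
o,w=wrist(); pickle.dump(w,open("w1.pkl","wb")); cv2.imwrite("pics/w1.png",w["img"])
print(o["time"],o["ee_pos"],o["eef_rot"],-w["R"].T@w["t"])
for z in(.203,.251): print(proj(w,[.46,-.002,z]))
E
```

```text
2.475 [ 0.45873327 -0.00253963  0.50044319] [1.79996332e+02 3.66271017e-02 8.64960471e-01] [ 0.53150679 -0.00091594  0.48030793]
[320.03427622 198.37844868]
[320.03891762 213.93208324]
```

View pics/w1.png

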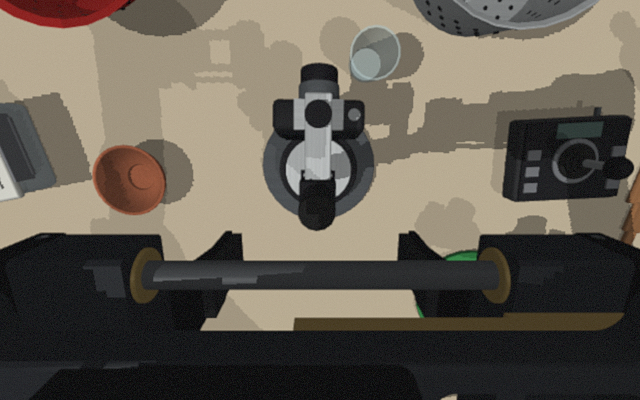

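The wrist view shows the knob top at about (317.5,211), the camera screw at (318,113), and the ball at (616,168) over the controller, whose ring is at (573,160).

```bash
python3 - <<'E'
from h import *
import pickle
w=pickle.load(open("w1.pkl","rb"))
k=onz(w,317.5,211,.251);s=onz(w,318,113,.2);print("knob",k,"screw",s,"ball",onz(w,616,168,.111))
print("foot",onz(w,319,162,.012))
g=cv2.cvtColor(w["img"],6)
E
```

```text
knob [ 4.62330028e-01 -1.33659678e-05  2.51000000e-01] screw [0.53550857 0.00088374 0.2       ] ball [ 0.47892901 -0.35477046  0.111     ]
foot [ 4.67275840e-01 -3.48746659e-04  1.20000000e-02]
```

Request:
carry_out --moves '[[[1,3.5,-1.5,0,0,0,0],[1,0,0,35,0,0,0],[1,0,0,35,0,0,0],[1,0,0,34,0,0,0],[1,0,0,0,0,0,0],[0.2,0,0,0,0,0,0],[0.2,0,0,0,0,0,0],[0.2,0,0,0,0,0,0],[0.2,0,0,0,0,0,0],[0.2,0,0,0,0,0,0]]]'

```text
time: 3.78
ee_pos: [0.4624, -0.001, 0.3969]
eef_rot: [180.0, -0.0, 0.8]
ft_force: [-0.9, 0.2, -0.5]
width: 0.0448
gripper_force: 0.0
```

Request:
carry_out --moves '[[[0,0,0,0,0,0,0],[0,0,0,0,0,0,0],[0,0,0,0,0,0,0],[0,0,0,0,0,0,0]]]'

```text
time: 4.28
ee_pos: [0.4623, -0.0003, 0.3968]
eef_rot: [-179.9, -0.0, 0.8]
ft_force: [-1.2, 5.0, -1.2]
width: 0.0296
gripper_force: 30.0
```

Request:
carry_out --moves '[[[0,0,-1,-4,0,0,0],[0,0,0,-10,0,0,0],[0,0,0,-12,0,0,0],[0,0,0,-12,0,0,0],[0,0,0,-12,0,0,0],[0,0,0,-12,0,0,0],[0,0,0,-8,0,0,0],[0,0,0,-2,0,0,0],[0,0,0,0,0,0,0],[0,0,0,0,0,0,0],[0,0,0,0,0,0,0]]]'

```text
time: 5.65
ee_pos: [0.4623, -0.0, 0.4687]
eef_rot: [180.0, 0.0, 0.8]
ft_force: [1.0, 2.5, -6.0]
width: 0.0295
gripper_force: 30.0
```

Request:
carry_out --moves '[[[0,0,0,1,0,0,0],[0,0,0,1,0,0,0],[0,0,0,1,0,0,0],[0,0,0,1,0,0,0],[0,0,0,0,0,0,0],[0,0,0,0,0,0,0]]]'

```text
time: 6.4
ee_pos: [0.4624, 0.0, 0.4652]
eef_rot: [180.0, -0.0, 0.8]
ft_force: [-1.3, 1.7, -0.6]
width: 0.0296
gripper_force: 30.0
```

Request:
carry_out --moves '[[[1,0,0,0,0,0,0],[1,0,0,0,0,0,0],[1,0,0,0,0,0,0],[1,0,0,0,0,0,0],[1,0,0,-30,0,0,0],[1,0,0,-30,0,0,0],[1,0,0,-20,0,0,0],[1,0,0,0,0,0,0]]]'

```text
time: 7.4
ee_pos: [0.4626, 0.0001, 0.5461]
eef_rot: [180.0, -0.2, 0.8]
ft_force: [-0.7, 0.5, -0.7]
width: 0.0864
gripper_force: 0.0
```

```bash
python3 - <<'E'
from h import *
o,w=wrist(); S=read_camera("scene"); print(o["time"],o["ee_pos"])
a=cv2.resize(S["img"][130:250,290:390],(500,600),interpolation=3)
b=cv2.resize(w["img"][0:240,240:400],(300,450),interpolation=3)
c=np.zeros((600,800,3),np.uint8);c[:,:500]=a;c[:450,500:]=b
cv2.imwrite("pics/l.png",c)
for m in(0,.068): print(((proj(S,[.462,-.001,.251+m])-[290,130])*5).round())
E
```

```text
7.4 [4.62572847e-01 1.03538550e-04 5.46059824e-01]
[237. 239.]
[237. 159.]
```

View pics/l.png

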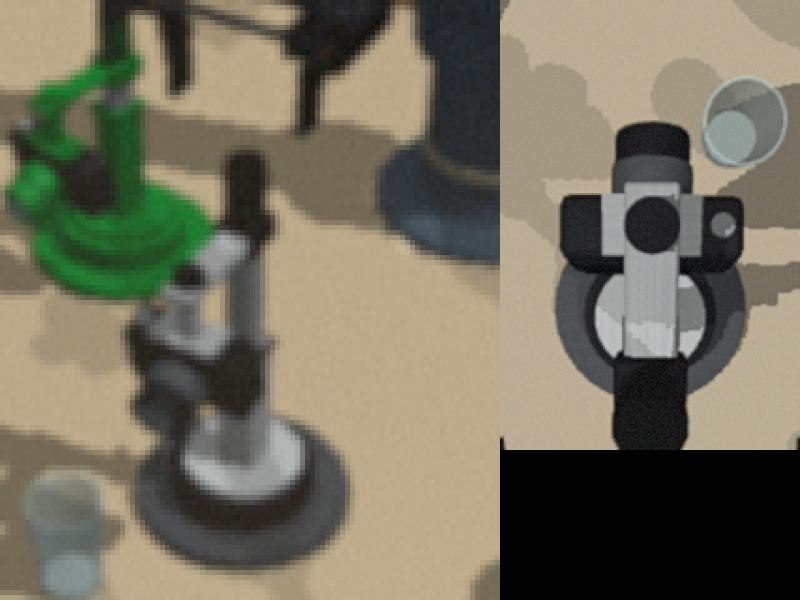

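The lock holds: the knob top sits at crop row ≈155, where extension 0.068 predicts 159 (239 if it were down). Now to the stick.

Request:
carry_out --moves '[[[0.65,1.3,44.6,0,0,0,0],[0.65,1.3,44.6,0,0,0,0],[0.65,1.3,44.6,0,0,0,0],[0.65,1.3,44.6,0,0,0,0],[0.65,1.3,44.6,0,0,0,0],[0.65,1.3,44.6,0,0,0,0],[0.65,1.3,44.6,0,0,0,0],[0.65,1.3,44.8,0,0,0,0],[0.65,0,0,48,0,0,-3.2],[0.65,0,0,48,0,0,0],[0.65,0,0,44,0,0,0],[0.65,0,0,0,0,0,0],[0.65,0,0,0,0,0,0]]]'

```text
time: 9.12
ee_pos: [0.478, -0.357, 0.4059]
eef_rot: [179.9, -0.1, 4.0]
ft_force: [-0.2, 0.3, 0.9]
width: 0.0565
gripper_force: 0.0
```

```bash
python3 - <<'E'
from h import *
import pickle
o,w=wrist(); pickle.dump(w,open("w2.pkl","wb")); cv2.imwrite("pics/w2.png",w["img"])
print(o["time"],o["ee_pos"],o["eef_rot"],proj(w,[.478,-.357,.111]))
E
```

```text
9.125 [ 0.47798417 -0.35701495  0.40587142] [ 1.79945460e+02 -7.94905999e-02  3.96860363e+00] [320.19178287 201.08654798]
```

View pics/w2.png

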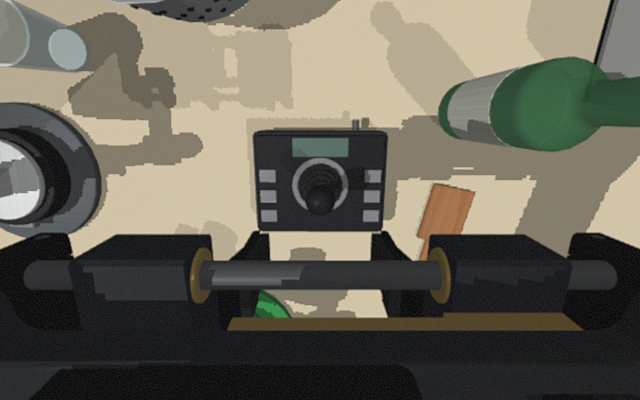

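The wrist view shows the ball at (320,201), exactly as predicted, and the box square to the tool. The bottle is at the right, (440–640,100), so I'll check clearance to it and the stick travel needed.

```bash
python3 - <<'E'
from h import *
import pickle
d=pickle.load(open("c.pkl","rb"));T=d["top"];w=pickle.load(open("w2.pkl","rb"))
print(onz(T,470,182,.0),onz(T,507,170,.25),onz(w,455,112,0))
k=np.array([.463,-.0005]);st=np.array([.732,-.206]);b=np.degrees(np.arctan2(*(st-k)[::-1]))
for yaw in(0,.7):print(b,np.radians(b-yaw)/2,75*np.sin(np.radians(b-yaw)/2))
# steamer rim in scene
print(proj(d["scene"],[.732,-.206,.13]))
E
```

```text
[ 0.57239955 -0.52946277  0.        ] [ 0.56358729 -0.55990061  0.25      ] [ 0.56919483 -0.51177951  0.        ]
-37.377675602670415 -0.32618175300447727 -24.032133879429672
-37.377675602670415 -0.33229040538645743 -24.465674776672287
[246.79353679 227.98929105]
```

Request:
carry_out --moves '[[[0.65,0,0,45,0,0,0],[0.65,0,0,45,0,0,0],[0.65,0,0,44,0,0,0],[0.65,0,0,0,0,0,0],[0.65,0,8,0,0,0,0],[0.65,0,8,0,0,0,0],[0.65,0,8,0,0,0,0],[0.65,0,8,0,0,0,0],[0.65,0,6.5,0,0,0,0],[0.65,0,0,0,0,0,0],[0.65,0,0,0,0,0,0],[0.65,0,0,0,0,0,0]]]'

```text
time: 10.68
ee_pos: [0.4802, -0.395, 0.2707]
eef_rot: [-180.0, 0.0, 4.0]
ft_force: [-0.0, 1.4, 0.9]
width: 0.0565
gripper_force: 1.0
```

```bash
python3 - <<'E'
from h import *
T=read_camera("top");S=read_camera("scene");o=env.get_obs();print(o["time"],o["ee_pos"],o["width"])
a=cv2.resize(T["img"][90:250,280:440],(480,480),interpolation=3)
b=cv2.resize(S["img"][130:250,290:370],(320,480),interpolation=3)
cv2.imwrite("pics/p.png",np.hstack([a,b]))
for n,X in(("col",[.463,-.0005,.27]),("st",[.732,-.206,.13]),("screw-exp",[.463+.073*np.cos(.652),-.0005-.073*np.sin(.652),.268])):print(n,((proj(T,X)-[280,90])*3).round())
E
```

```text
10.775 [ 0.48017963 -0.39499164  0.27067392] 0.056631897557043946
col [126. 352.]
st [307. 122.]
screw-exp [170. 292.]
```

View pics/p.png

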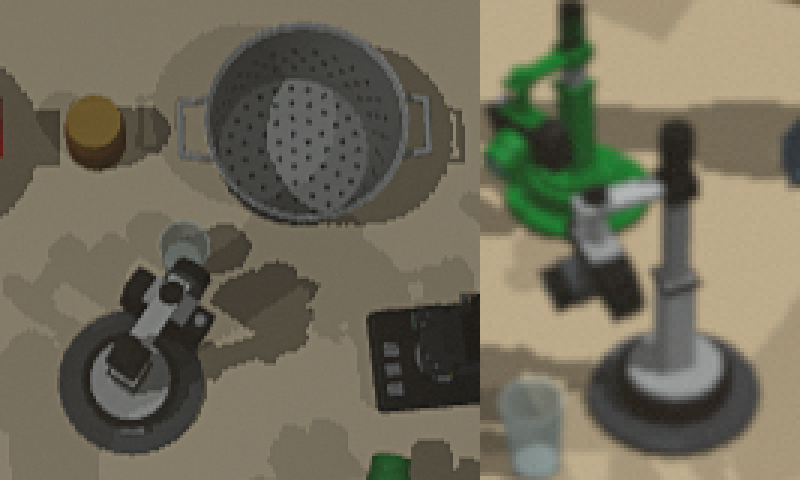

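The stick turned the camera: the screw is at (171,292), where pointing at the steamer's centre predicts (170,292). Hold, then return and lift.

Request:
carry_out --moves '[[[0.65,0,0,0,0,0,0],[0.65,0,0,0,0,0,0],[0.65,0,0,0,0,0,0],[0.65,0,0,0,0,0,0],[0.65,0,0,0,0,0,0],[0.65,0,0,0,0,0,0],[0.65,0,0,0,0,0,0],[0.65,0,0,0,0,0,0],[0.65,0,0,0,0,0,0],[0.65,0,0,0,0,0,0],[0.65,0,0,0,0,0,0],[0.65,0,0,0,0,0,0],[0.65,0,0,0,0,0,0],[0.65,0,0,0,0,0,0],[0.65,0,0,0,0,0,0],[0.65,0,0,0,0,0,0]]]'

```text
time: 12.78
ee_pos: [0.4802, -0.3952, 0.2707]
eef_rot: [180.0, -0.0, 4.0]
ft_force: [-0.2, 1.5, -0.4]
width: 0.0566
gripper_force: 1.1
```

Request:
carry_out --moves '[[[0.65,0,-10,0,0,0,0],[0.65,0,-10,0,0,0,0],[0.65,0,-10,0,0,0,0],[0.65,0,-8.5,0,0,0,0],[0.65,0,0,0,0,0,0],[0.65,0,0,-30,0,0,0],[0.65,0,0,-45,0,0,0],[0.65,0,0,-45,0,0,0],[0.65,0,0,0,0,0,0],[0.65,0,0,0,0,0,0],[0.65,0,0,0,0,0,0],[0.65,0,0,0,0,0,0]]]'

```text
time: 14.28
ee_pos: [0.4773, -0.3568, 0.3894]
eef_rot: [-179.9, 0.1, 4.0]
ft_force: [-0.3, -0.7, 0.2]
width: 0.0563
gripper_force: 0.0
```

```bash
python3 - <<'E'
from h import *
T=read_camera("top");o,w=wrist();print(o["time"],o["ee_pos"],o["ft_force"])
a=cv2.resize(T["img"][90:250,280:440],(400,400),interpolation=3)
b=cv2.resize(w["img"][80:280,220:420],(400,400),interpolation=3)
cv2.imwrite("pics/e.png",np.hstack([a,b]))
print(((proj(w,[.478,-.357,.111])-[220,80])*2).round())
E
```

```text
14.325 [ 0.4774179  -0.35676896  0.38972039] [ 0.04751673 -0.23977116  0.26626576]
[202. 249.]
```

View pics/e.png

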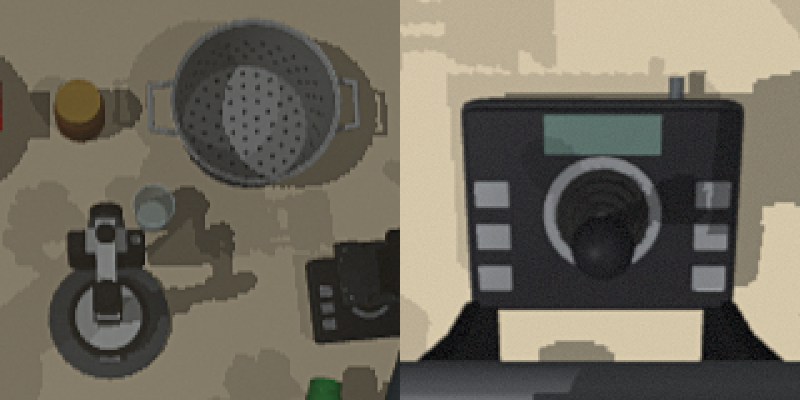

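The camera is straight ahead again, still raised. The ball is centred at (602,247), where (602,249) was predicted, and the gripper is clear. I'm handing in.

```bash
python3 -c "
from rig import workorder
print(workorder.close_job())"
```

```text
the job is handed in; nothing more can be done
None
```

The job is handed in (no verdict came back): the column is locked up, the camera was held on the steamer for about two seconds, and stick and camera are back at the middle with the arm clear; I saw nothing else shifted.

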